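Rake washed knobs out to dry in an even layer

TASK

The washed control knobs are heaped at one end of the white drying tray. Take the rake from its rest and, touching the knobs with the rake only, rake them out into a single layer along the tray, with at least one knob in each of the three thirds marked by the blue lines and no more than three in either end third. Then lay the rake back on its rest as it was, handle in the saddle, and leave the other things on the bench where they are.

Things in the scene. Friction and masses are not known exactly. Their poses are not given: they have to be found in the camera images.
- tray: Shallow aluminium tray fixed to the bench, inside 120 x 240 mm, walls 3 mm, white floor 3 mm and rim 25 mm above the bench. Origin: centre of its underside; x across, y along its length, z up. Two flat blue lines across the floor at y = -40 and +40 mm mark three thirds. The heap starts in the +y third.
- rake: Loose hand rake, 120 g. Origin midway between the tine tips; +x from handle to head, y along the head, tines to -z. Red head bar 86 x 12 mm, 30 to 42 mm above the tips; 6 steel tines 5 mm wide (y), 4 mm thick (x), 15 mm apart. Level orange handle 16 mm wide (y), 18 mm high, from x = -45 to -160 mm, its middle 70 mm above the tips.
- rake_grip (a point): Point inside the rake's handle, 33 mm behind its centre of mass, 85 mm behind the tines (rake x = -85) and 70 mm above the tips: where to hold it. Same axes as the rake.
- rake_rest: Grey rest fixed to the bench. Origin: centre of its underside. Base plate 210 x 100 x 4 mm. At x = -70 mm a saddle post 20 x 40 mm, seat 65 mm above the bench, two ears 14 mm higher and 26 mm apart (y); the handle lies between them. At home the rake points along the rest's +x, origin at (70, 0, 4) mm, tine tips on the plate.
- rest_grip (a point): Point fixed to the rest where rake_grip is when the rake is at home: (-15, 0, 74) mm in the rest's frame.
- knob1: Black control knob with a white cap, 24 mm across, 14 mm high, 12 g; origin at the centre of its underside, z out of its cap. Starts on the tray floor in one of two rows of two (rows about y = 54 and 92 mm of the tray).
- knob1_center (a point): Centre of knob1, 7 mm above its underside; 10 mm above the bench when it lies flat on the tray floor, 24 mm when on another knob.
- knob2: Black control knob with a white cap, 24 mm across, 14 mm high, 12 g; origin at the centre of its underside, z out of its cap. Starts on the tray floor in one of two rows of two (rows about y = 54 and 92 mm of the tray).
- knob2_center (a point): Centre of knob2, 7 mm above its underside; 10 mm above the bench when it lies flat on the tray floor, 24 mm when on another knob.
- knob3: Black control knob with a white cap, 24 mm across, 14 mm high, 12 g; origin at the centre of its underside, z out of its cap. Starts on the tray floor in one of two rows of two (rows about y = 54 and 92 mm of the tray).
- knob3_center (a point): Centre of knob3, 7 mm above its underside; 10 mm above the bench when it lies flat on the tray floor, 24 mm when on another knob.
- knob4: Black control knob with a white cap, 24 mm across, 14 mm high, 12 g; origin at the centre of its underside, z out of its cap. Starts on the tray floor in one of two rows of two (rows about y = 54 and 92 mm of the tray).
- knob4_center (a point): Centre of knob4, 7 mm above its underside; 10 mm above the bench when it lies flat on the tray floor, 24 mm when on another knob.
- knob5: Black control knob with a white cap, 24 mm across, 14 mm high, 12 g; origin at the centre of its underside, z out of its cap. Starts on top of a knob of the row nearer the middle of the tray.
- knob5_center (a point): Centre of knob5, 7 mm above its underside; 10 mm above the bench when it lies flat on the tray floor, 24 mm when on another knob.
- knob6: Black control knob with a white cap, 24 mm across, 14 mm high, 12 g; origin at the centre of its underside, z out of its cap. Starts on top of a knob of the row nearer the middle of the tray.
- knob6_center (a point): Centre of knob6, 7 mm above its underside; 10 mm above the bench when it lies flat on the tray floor, 24 mm when on another knob.
- transformer: Small open transformer, 44 x 54 x 43 mm, loose bystander behind the work; origin at the centre of its underside.
- solder_spool: Spool of solder, 55 mm across, 50 mm high, loose bystander behind the work; origin at the centre of its underside.
- tape_roll: Roll of yellow tape, 62 mm across, 19 mm high, loose bystander behind the work; origin at the centre of its underside.
- fuse_box: Small orange carton, 30 x 48 x 22 mm, loose bystander behind the work; origin at the centre of its underside.

How it is judged:
By the outcome, as a careful person would: the job done as asked, in the order asked, and still so for the second after the job is handed in, with the robot touching nothing.
It also fails if it takes over 51 s, if anything falls off the work surface, if the arm or the gripper's body presses on something with over 40 N, if the wrist force passes 120 N, or if a joint passes its speed limit or range.

ROBOT

A 6-joint arm with a two-finger parallel gripper is mounted at the origin on a cart in front of the work surface, level with it; the furniture and walls round the work are solid. World frame = base frame: x ahead of the robot, y to its left, z up, the work surface at z = 0. Lengths are in mm, angles in rad, forces in N, time in s.
With the tool pointing down it reaches from about 275 to 875 mm from the base axis. Payload 12.5 kg.
Tool frame: the origin (TCP) lies midway between the tips of the shut fingers; the grasp point (between the pads) lies 19 mm behind it; z points along the fingers, y is the line along which they close (so a half turn about z gives the same grasp; the last joint's range is limited). The gripper opens to 85 mm and grips with 20 to 120 N. Pads are 22 mm wide; open, the fingers measure 114 mm over their backs; the gripper's body (76 mm by 85 mm) begins 54 mm behind the grasp point. The pads swing forward as they close: fully open they stand 13 mm farther back than shut.
Start: joints at [-1.363, 0.351, 1.652, -0, 1.139, -0.085], TCP at [158.768, -526.571, 231.29] pointing down, gripper open.
Joint ranges: [-2.75, 2.75], [-0.79, 2.1], [0.01, 2.65], [-1.57, 4.71], [0.07, 3.14], [-2.87, 2.87]. Speed limits (rad/s): [2.22, 2.22, 2.79, 3.14, 3.14, 3.14].

INTERFACE

Orientations are given as [roll, pitch, yaw] about the fixed x, y, z axes, in that order (R = Rz(yaw) Ry(pitch) Rx(roll)).
In Python, from cell import r gives the robot as it stands.
- The arm moves only by the shell command python3 -m jog 'ROWS'. ROWS is JSON, a list that holds one entry, the list of rows, each a list of 7 numbers: the shift along the world's x, y, z as a fraction of full scale, then the turn, a rotation vector about the world's x, y, z as a fraction of full scale, then the opening, from -1 (shut) to 1 (fully open). A call has exactly 8 rows; each row is the pose to reach, as a shift and turn from the pose commanded when the call began; what a row does not reach only later rows make up. Full scale, the value 1, is 0.25 m for a shift and pi/4 rad for a turn. A row lasts 1/12 s, in which the tool goes at most 41.7 mm and 7.16 degrees, less where a joint would pass 70% of its speed; a pose out of reach is approached as far as the arm can. A call with a number of a shift or a turn outside -1 to 1 is refused whole. A call with a gripper value outside its range is refused whole. The fingers move at their own pace and stop on an object; the grip force is fixed at half the most. Time passes only in rows, so rows that repeat a pose let the fingers close, or fill a call up. It gives the time, the measured TCP pose, the force, the opening and the grip force at its end, in the units of the state.
- r.sense(): the state, without advancing time (a new reading comes with each control period).
- r.capture(name): name is "scene" or "top" or "wrist"; returns a dict with "img" (420x560x3 uint8, blue, green, red), "mtx" (3x3 intrinsics, pixels), "k1" (the pictures are not rectified: a ray, as slopes to the right and down, at radius r is drawn at 1 + k1 r^2 times it, then the intrinsics apply), "origin" and "attitude" of the camera in the world. Camera axes: x right, y up, looking along -z (the intrinsics and any distortion apply to the point x, -y, -z); pixel columns grow to the right and rows downward; lengths in mm; the calibration is good to about 2 mm. A picture is of the moment at which its call begins. There is no depth.
- r.finish_job(): hands the job in; it is judged then, once.
The state is a dict: "time": time; "q": joint angles; "joint_velocities": joint speeds; "effort": joint torques, N m; "tcp_pos": TCP position; "orientation": TCP orientation; "force": force on the tool from outside, world axes, zero at the start; "torque": the same for the moment, N m; "width": finger opening in mm; "finger_force": force on a finger pad.
Only numpy, scipy, OpenCV 4.12 (cv2) and the standard library are available. Lean on these libraries where they do the work, as an engineer would, in place of code of your own. Each camera call takes 0.05 s, during which the arm holds its last target. There are 200 camera calls.

## Working session

There is one attempt and no reset: what is moved stays moved. The work goes in short steps, Python scripts to look and compute and a shell command to move; the robot and the scene stay as the last step left them, time stands still between calls to the robot, and variables do not carry over. Pictures are saved under pics/ and viewed, at most 10 in all, crops included, and the job is handed in when it is done.

```bash
ls; mkdir -p pics
python3 - <<'E'
from cell import r
import cv2
for n in("scene","top"):
    c=r.capture(n);cv2.imwrite(f"pics/{n}0.png",c["img"]);print(n,c["mtx"],c["k1"],c["origin"],c["attitude"])
print(r.sense())
E
```

```text
pics
scene [[392.87742083   0.         271.03466021]
 [  0.         392.87742083 216.36408579]
 [  0.           0.           1.        ]] -0.04384903467803321 [170.52229259 618.01697207 776.42161674] [ 0.75952226  0.00354461 -2.42726366]
top [[510.85593141   0.         277.19785882]
 [  0.         510.85593141 211.74203646]
 [  0.           0.           1.        ]] 0.050915812368315154 [ 542.61301062   96.05040782 1122.42811815] [ 0.08452168  0.01396784 -1.58874856]
{'time': 0.1, 'q': array([-1.36259347e+00,  3.51192750e-01,  1.65231252e+00, -3.84045085e-05,
        1.13907365e+00, -8.45660752e-02]), 'joint_velocities': array([ 0.00030045, -0.00118866, -0.00240342,  0.00089737, -0.00066262,
        0.00128508]), 'effort': array([ 5.60276803e-04, -5.06834865e+01, -2.91876000e+01, -4.75244974e-05,
        2.66710522e-03, -1.58357005e-05]), 'tcp_pos': array([ 158.71003606, -526.32206207,  230.82463842]), 'orientation': array([-3.14060697e+00, -4.85650558e-05,  2.92784990e-01]), 'force': array([ 0.33079433,  0.88442042, -0.59400231]), 'torque': array([ 0.00861954,  0.0005028 , -0.02940893]), 'finger_force': 0.0, 'width': 85.9484319120845}
```

View pics/top0.png

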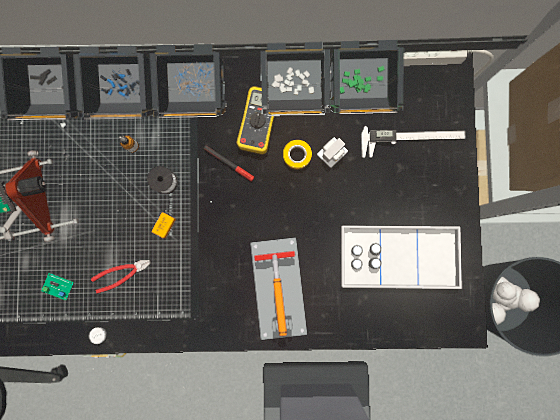

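View pics/scene0.png

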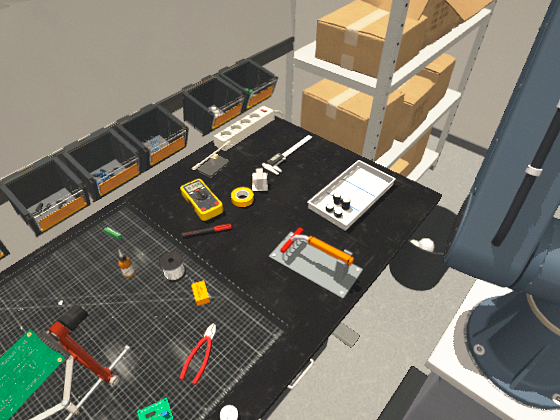

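The top view shows the rake at about (279,285), handle towards the robot. The tray spans columns 342–460 and rows 226–290, with the heap at its left (+y) end near (367,257).

```bash
cat > h.py <<'E'
import numpy as np,cv2
from scipy.spatial.transform import Rotation as Ro
def pix2w(c,uv,z):
    """pixels -> world points on the plane at height z"""
    k=c["mtx"];uv=np.atleast_2d(np.array(uv,float))
    p=cv2.undistortPoints(uv.reshape(-1,1,2),k,np.array([c["k1"],0,0,0.]))[:,0]
    d=np.c_[p[:,0],-p[:,1],-np.ones(len(p))]@Ro.from_euler('xyz',c["attitude"]).as_matrix().T
    o=np.array(c["origin"]);return o+d*((z-o[2])/d[:,2])[:,None]
def w2pix(c,P):
    P=np.atleast_2d(np.array(P,float));q=(P-c["origin"])@Ro.from_euler('xyz',c["attitude"]).as_matrix()
    return cv2.projectPoints(q*[1,-1,-1],np.zeros(3),np.zeros(3),c["mtx"],np.array([c["k1"],0,0,0.]))[0][:,0]
E
python3 - <<'E'
import cv2,numpy as np
im=cv2.imread("pics/top0.png")
a=cv2.resize(im[215:300,335:468],None,fx=5.5,fy=5.5,interpolation=cv2.INTER_CUBIC)
b=cv2.resize(im[232:346,242:314],None,fx=5,fy=5,interpolation=cv2.INTER_CUBIC)
print(a.shape,b.shape)
cv2.imwrite("pics/a.png",a);cv2.imwrite("pics/b.png",b)
E
```

```text
(468, 732, 3) (570, 360, 3)
```

View pics/a.png

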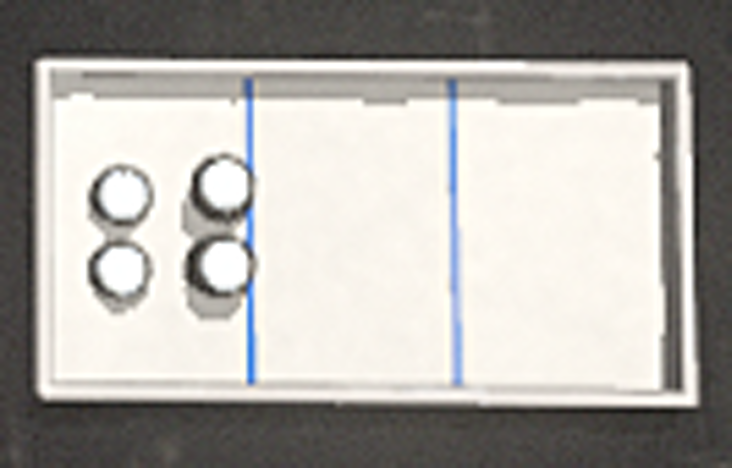

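View pics/b.png

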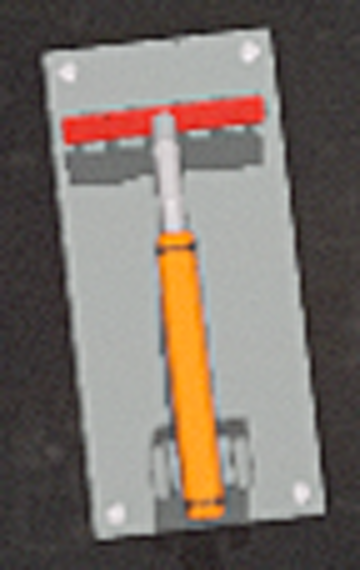

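The crops show the tray corners, the blue lines at columns 250 and 455, and the four visible caps. They also show the rest's plate corners and the handle axis from (176,236) to (206,514).

Run:
```python
from cell import r
from h import *
c=r.capture("top")
m=lambda p,s,o:(np.array(p)+.5)/s-.5+np.array(o)
A=lambda p,z:pix2w(c,m(p,5.5,(335,215)),z)[:,:2]
B=lambda p,z:pix2w(c,m(p,5,(242,232)),z)[:,:2]
np.set_printoptions(precision=1,suppress=True)
t=A([(38,60),(690,62),(698,405),(38,398)],25);tc=t.mean(0)
print("tray",t,tc,[np.linalg.norm(t[i]-t[i-1]) for i in range(4)])
d=(t[0]+t[3]-t[1]-t[2]);th=np.arctan2(-d[0],d[1]);print("yaw",th)
R=np.array([[np.cos(th),-np.sin(th)],[np.sin(th),np.cos(th)]])
print("lines",(A([(250,78),(251,384),(453,78),(458,384)],3)-tc)@R)
print("knobs",(A([(122,194),(120,269)],17)-tc)@R,(A([(222,185),(222,265)],31)-tc)@R)
q=B([(43,53),(270,29),(326,515),(98,540)],4);qc=q.mean(0)
print("rest",q,qc,[np.linalg.norm(q[i]-q[i-1]) for i in range(4)])
e=q[0]+q[1]-q[2]-q[3];y=np.arctan2(e[1],e[0]);print("yaw",y,"grip",qc-15*np.array([np.cos(y),np.sin(y)]))
hd=B([(176,236),(206,514)],80);e=hd[0]-hd[1];print("handle",hd,np.linalg.norm(e),np.arctan2(e[1],e[0]))
h=B([(62,130),(264,107)],46);print("head",h,h.mean(0))
print(r.sense()["time"])
```

```text
tray [[ 603.6  -27.7]
 [ 598.3 -278.6]
 [ 467.1 -274.9]
 [ 473.1  -23.8]] [ 535.5 -151.3] [np.float64(130.54485517848403), np.float64(250.91785197535552), np.float64(131.2688923742225), np.float64(251.12528395255165)]
yaw -0.022631940159960156
lines [[ 59.8  38.8]
 [-60.5  40.1]
 [ 60.1 -40.9]
 [-59.8 -40.4]]
knobs [[ 13.4  91.8]
 [-15.7  92.8]] [[ 17.   55.3]
 [-13.7  55.7]]
rest [[571.9 170.2]
 [580.6  70.7]
 [372.   51.2]
 [363.  149.2]] [471.9 110.4] [np.float64(209.9869126799541), np.float64(99.84474675297614), np.float64(209.52973390904705), np.float64(98.43105799341598)]
yaw 0.09670125387657555 grip [456.9 108.9]
handle [[495.  112.3]
 [384.7 102.2]] 110.81110072092306 0.0907102728651119
head [[538.4 159.9]
 [546.5  74.9]] [542.5 117.4]
0.15
```

```bash
python3 -m jog '[[[0.4,0.9,0,0,0,-0.25,1],[0.4,0.9,0,0,0,-0.25,1],[0.4,0.9,0,0,0,-0.25,1],[0.4,0.9,0,0,0,-0.25,1],[0.4,0.9,0,0,0,-0.25,1],[0.4,0.9,0,0,0,-0.25,1],[0.4,0.9,0,0,0,-0.25,1],[0.4,0.9,0,0,0,-0.25,1]]]'
python3 -m jog '[[[0.4,0.9,0,0,0,0,1],[0.4,0.9,0,0,0,0,1],[0.4,0.9,0,0,0,0,1],[0.4,0.9,0,0,0,0,1],[0.4,0.9,0,0,0,0,1],[0.4,0.9,0,0,0,0,1],[0.4,0.9,0,0,0,0,1],[0.4,0.9,0,0,0,0,1]]]'
python3 -m jog '[[[0.393,0.742,-0.4,0,0,0,1],[0.393,0.742,-0.4,0,0,0,1],[0.393,0.742,-0.4,0,0,0,1],[0.393,0.742,-0.4,0,0,0,1],[0.393,0.742,-0.4,0,0,0,1],[0.393,0.742,-0.4,0,0,0,1],[0.393,0.742,-0.4,0,0,0,1],[0.393,0.742,-0.4,0,0,0,1]]]'
```

```text
time: 0.82
tcp_pos: [259.3, -300.5, 231.5]
orientation: [3.141, -0.0, 0.099]
force: [0.5, -0.9, 0.3]
width: 85.5
finger_force: 0.0
time: 1.48
tcp_pos: [359.5, -76.0, 231.2]
orientation: [3.141, 0.0, 0.1]
force: [-0.4, -0.7, -0.3]
width: 85.8
finger_force: 0.0
time: 2.15
tcp_pos: [457.4, 107.6, 130.5]
orientation: [3.141, 0.002, 0.096]
force: [-0.3, -0.7, 0.6]
width: 85.4
finger_force: 0.0
```

```bash
python3 -m jog '[[[0,0.003,-0.3,0,0,0,1],[0,0.003,-0.3,0,0,0,1],[0,0.003,-0.3,0,0,0,1],[0,0.003,-0.3,0,0,0,1],[0,0.003,-0.3,0,0,0,1],[0,0.003,-0.3,0,0,0,1],[0,0.003,-0.3,0,0,0,-1],[0,0.003,-0.3,0,0,0,-1]]]'
python3 -m jog '[[[0,0,0,0,0,0,-1],[0,0,0,0,0,0,-1],[0,0,0,0,0,0,-1],[0,0,0,0,0,0,-1],[0,0,0,0,0,0,-1],[0,0,0,0,0,0,-1],[0,0,0,0,0,0,-1],[0,0,0,0,0,0,-1]]]'
python3 - <<'E'
from cell import r
import cv2
c=r.capture("wrist");s=r.capture("scene")
cv2.imwrite("pics/w1.png",c["img"])
E
```

```text
time: 2.82
tcp_pos: [457.7, 109.6, 57.6]
orientation: [-3.142, -0.002, 0.096]
force: [0.6, 0.3, 1.6]
width: 63.9
finger_force: 0.0
time: 3.48
tcp_pos: [457.1, 109.7, 56.6]
orientation: [-3.142, -0.0, 0.097]
force: [-1.5, -0.2, 4.8]
width: 14.6
finger_force: 58.9
```

View pics/w1.png

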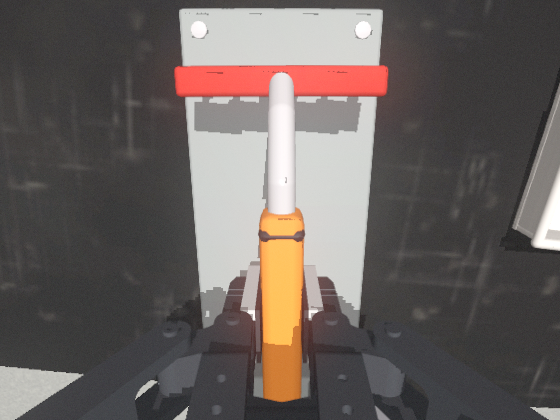

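The rake is gripped squarely, with the handle centred between the pads near column 281 and the red bar at row 80. Next I lift it and swing it over the tray.

```bash
python3 -m jog '[[[0,0,0.1,0,0,0,-1],[0,0,0.2,0,0,0,-1],[0,0,0.3,0,0,0,-1],[0,0,0.4,0,0,0,-1],[0,0,0.4,0,0,0,-1],[0,0,0.4,0,0,0,-1],[0,0,0.4,0,0,0,-1],[0,0,0.4,0,0,0,-1]]]'
python3 -m jog '[[[0.02,-0.07,0,0,0,0.115,-1],[0.04,-0.14,0,0,0,0.23,-1],[0.06,-0.21,0,0,0,0.345,-1],[0.08,-0.28,0,0,0,0.46,-1],[0.1,-0.35,0,0,0,0.575,-1],[0.12,-0.42,0,0,0,0.69,-1],[0.14,-0.49,0,0,0,0.8,-1],[0.156,-0.546,0,0,0,0.924,-1]]]'
python3 -m jog '[[[0.02,-0.07,0,0,0,0.115,-1],[0.04,-0.14,0,0,0,0.23,-1],[0.06,-0.21,0,0,0,0.345,-1],[0.08,-0.28,0,0,0,0.46,-1],[0.1,-0.35,0,0,0,0.575,-1],[0.12,-0.42,0,0,0,0.69,-1],[0.14,-0.49,0,0,0,0.8,-1],[0.156,-0.546,0,0,0,0.924,-1]]]'
python3 -m jog '[[[0,0,-0.1,0,0,0,-1],[0,0,-0.2,0,0,0,-1],[0,0,-0.2,0,0,0,-1],[0,0,-0.2,0,0,0,-1],[0,0,-0.2,0,0,0,-1],[0,0,-0.2,0,0,0,-1],[0,0,-0.2,0,0,0,-1],[0,0,-0.2,0,0,0,-1]]]'
python3 - <<'E'
from cell import r
import cv2,numpy as np
c=r.capture("top")["img"];s=r.capture("scene")["img"];print(r.sense()["tcp_pos"])
a=cv2.resize(c[210:305,320:470],None,fx=4,fy=4,interpolation=cv2.INTER_CUBIC)
b=cv2.resize(s[130:260,270:420],None,fx=4,fy=4,interpolation=cv2.INTER_CUBIC)[:,:600]
cv2.imwrite("pics/t2.png",a);cv2.imwrite("pics/s2.png",b)
E
```

```text
time: 4.25
tcp_pos: [456.3, 109.6, 155.1]
orientation: [3.142, 0.002, 0.097]
force: [-0.6, 0.4, -1.3]
width: 14.7
finger_force: 58.9
time: 4.92
tcp_pos: [495.7, -27.9, 155.1]
orientation: [-3.14, 0.001, 0.826]
force: [-0.1, -0.2, -0.8]
width: 14.9
finger_force: 58.9
time: 5.58
tcp_pos: [534.8, -164.4, 154.8]
orientation: [-3.14, -0.001, 1.552]
force: [0.5, 1.0, -1.6]
width: 14.9
finger_force: 58.9
time: 6.25
tcp_pos: [535.4, -163.4, 107.2]
orientation: [3.14, 0.0, 1.548]
force: [-0.7, -0.6, -1.4]
width: 14.9
finger_force: 58.8
[ 535.21051789 -163.34547213  106.84080571]
```

View pics/t2.png

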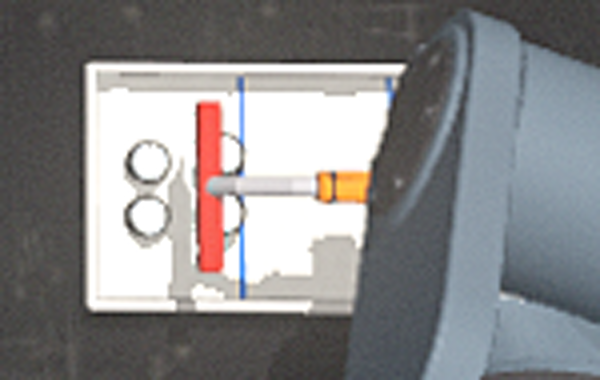

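The bar appears at crop column 197–221, rows 101–272, above the front row of knobs. I'll compute where it stands in the tray frame.

```bash
cat >> h.py <<'E'
tc=np.array([535.5,-151.3]);th=-0.0226
RT=np.array([[np.cos(th),-np.sin(th)],[np.sin(th),np.cos(th)]])
def tray(c,p,s,o,z): return (pix2w(c,(np.atleast_2d(p)+.5)/s-.5+np.array(o),z)[:,:2]-tc)@RT
E
python3 - <<'E'
from cell import r
from h import *
c=r.capture("top");np.set_printoptions(precision=1,suppress=True)
print(tray(c,[(197,186),(221,186),(209,101),(209,272)],4,(320,210),96.5))
print(tray(c,[(150,162),(148,216)],4,(320,210),17))
E
```

```text
[[  0.3  79.1]
 [  0.4  67.3]
 [ 42.6  72.7]
 [-42.1  73.7]]
[[ 12.9  91.1]
 [-16.   92.4]]
```

The bar is centred at tray y = 73, between the rows. Next I lower to mid-height of the upper knobs and pull them slowly off the stacks.

```bash
python3 -m jog '[[[0,0,-0.05,0,0,0,-1],[0,0,-0.1,0,0,0,-1],[0,0,-0.13,0,0,0,-1],[0,0,-0.13,0,0,0,-1],[0,0,-0.13,0,0,0,-1],[0,-0.01,-0.13,0,0,0,-1],[0,-0.02,-0.13,0,0,0,-1],[0,-0.02,-0.13,0,0,0,-1]]]'
python3 -m jog '[[[0,-0.01,0,0,0,0,-1],[0,-0.02,0,0,0,0,-1],[0,-0.03,0,0,0,0,-1],[-0.001,-0.04,0,0,0,0,-1],[-0.001,-0.05,0,0,0,0,-1],[-0.001,-0.06,0,0,0,0,-1],[-0.001,-0.07,0,0,0,0,-1],[-0.002,-0.08,0,0,0,0,-1]]]'
python3 -m jog '[[[0,-0.01,0,0,0,0,-1],[0,-0.02,0,0,0,0,-1],[0,-0.03,0,0,0,0,-1],[-0.001,-0.04,0,0,0,0,-1],[-0.001,-0.048,0,0,0,0,-1],[-0.001,-0.048,0,0,0,0,-1],[-0.001,-0.048,0,0,0,0,-1],[-0.001,-0.048,0,0,0,0,-1]]]'
python3 - <<'E'
from cell import r
import cv2,numpy as np
c=r.capture("top")["img"];s=r.capture("scene")["img"]
a=cv2.resize(c[215:300,330:415],None,fx=4.7,fy=4.7,interpolation=cv2.INTER_CUBIC)
b=cv2.resize(s[150:235,300:400],None,fx=4,fy=4.7,interpolation=cv2.INTER_CUBIC)
cv2.imwrite("pics/t3.png",np.hstack([a,b]))
E
```

```text
time: 7.07
tcp_pos: [535.4, -168.9, 74.4]
orientation: [3.141, 0.0, 1.548]
force: [0.6, -0.3, -1.6]
width: 15.2
finger_force: 59.0
time: 7.73
tcp_pos: [534.5, -188.6, 73.8]
orientation: [3.142, 0.0, 1.548]
force: [-0.4, -0.6, -1.6]
width: 15.3
finger_force: 58.9
time: 8.4
tcp_pos: [534.3, -200.2, 73.8]
orientation: [-3.142, -0.0, 1.548]
force: [0.8, -0.4, -1.1]
width: 14.9
finger_force: 58.9
```

View pics/t3.png

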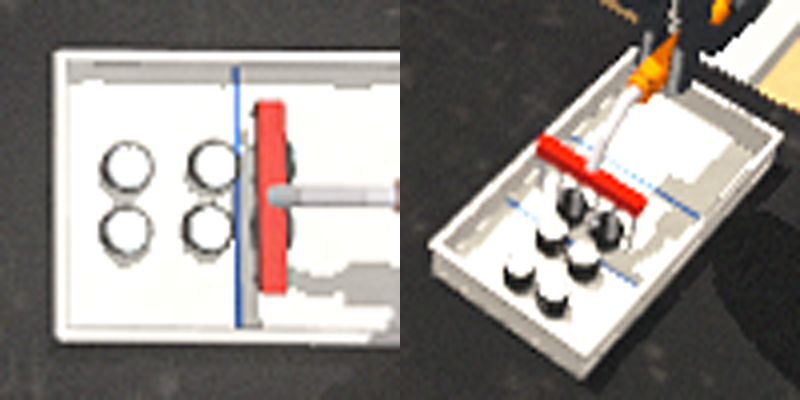

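The four lower knobs still stand upright. The two upper ones came off and are tipped on edge just ahead of the tines at crop (285,160) and (285,225). I pull a bit farther at this height to topple them flat.

```bash
python3 -m jog '[[[0,-0.01,0,0,0,0,-1],[0,-0.02,0,0,0,0,-1],[0,-0.03,0,0,0,0,-1],[-0.001,-0.04,0,0,0,0,-1],[-0.001,-0.05,0,0,0,0,-1],[-0.001,-0.06,0,0,0,0,-1],[-0.001,-0.07,0,0,0,0,-1],[-0.002,-0.08,0,0,0,0,-1]]]'
python3 -m jog '[[[0,0.01,0,0,0,0,-1],[0,0.02,0.0,0,0,0,-1],[0.001,0.04,0.05,0,0,0,-1],[0.001,0.04,0.1,0,0,0,-1],[0.002,0.08,0.13,0,0,0,-1],[0.003,0.14,0.13,0,0,0,-1],[0.003,0.14,0.13,0,0,0,-1],[0.003,0.14,0.13,0,0,0,-1]]]'
python3 - <<'E'
from cell import r
import cv2,numpy as np
c=r.capture("top")["img"];s=r.capture("scene")["img"]
a=cv2.resize(c[215:300,330:415],None,fx=4.7,fy=4.7,interpolation=cv2.INTER_CUBIC)
b=cv2.resize(s[150:235,300:400],None,fx=4,fy=4.7,interpolation=cv2.INTER_CUBIC)
cv2.imwrite("pics/t4.png",np.hstack([a,b]))
E
```

```text
time: 9.17
tcp_pos: [533.8, -220.6, 73.8]
orientation: [-3.142, -0.0, 1.548]
force: [0.2, 0.5, -1.8]
width: 15.1
finger_force: 58.9
time: 9.83
tcp_pos: [534.5, -184.0, 106.4]
orientation: [-3.141, -0.0, 1.549]
force: [-1.4, 0.7, -1.3]
width: 14.9
finger_force: 58.9
```

View pics/t4.png

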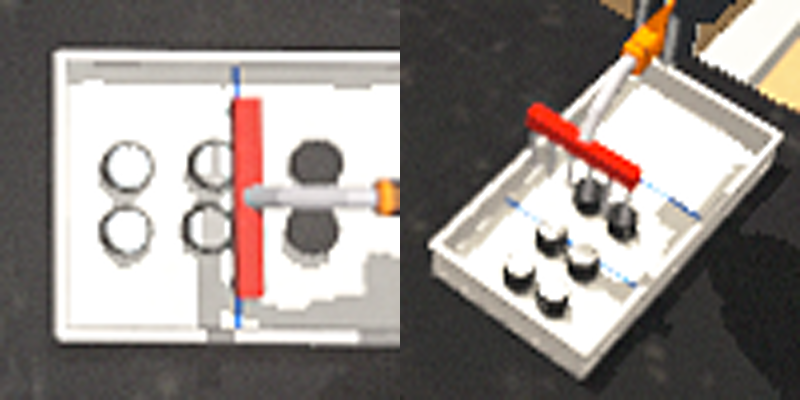

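The two toppled knobs lie flat, cap-down (black), at crop (317,163) and (313,230). The lower row is still at about (210,166) and (207,228).

Run:
```python
from cell import r
from h import *
c=r.capture("top");np.set_printoptions(precision=1,suppress=True)
print(tray(c,[(317,163),(313,230),(212,166),(208,228)],4.7,(330,215),17))
print(tray(c,[(248,198)],4.7,(330,215),96.5))
```

```text
[[ 15.2   5.9]
 [-15.2   8.2]
 [ 13.5  53.5]
 [-14.7  55.7]]
[[-0.7 52.4]]
```

```bash
python3 -m jog '[[[-0.001,-0.04,0,0,0,0,-1],[-0.002,-0.085,0,0,0,0,-1],[-0.002,-0.085,0,0,0,0,-1],[-0.002,-0.085,-0.06,0,0,0,-1],[-0.002,-0.085,-0.12,0,0,0,-1],[-0.002,-0.085,-0.17,0,0,0,-1],[-0.002,-0.085,-0.192,0,0,0,-1],[-0.002,-0.085,-0.192,0,0,0,-1]]]'
python3 -m jog '[[[0,-0.01,0,0,0,0,-1],[-0.001,-0.03,0,0,0,0,-1],[-0.001,-0.055,0,0,0,0,-1],[-0.002,-0.08,0,0,0,0,-1],[-0.002,-0.105,0,0,0,0,-1],[-0.003,-0.13,0,0,0,0,-1],[-0.003,-0.155,0,0,0,0,-1],[-0.004,-0.18,0,0,0,0,-1]]]'
python3 -m jog '[[[0,-0.025,0,0,0,0,-1],[-0.001,-0.05,0,0,0,0,-1],[-0.001,-0.075,0,0,0,0,-1],[-0.002,-0.1,0,0,0,0,-1],[-0.002,-0.125,0,0,0,0,-1],[-0.003,-0.15,0,0,0,0,-1],[-0.004,-0.17,0,0,0,0,-1],[-0.004,-0.184,0,0,0,0,-1]]]'
python3 -m jog '[[[0,0.005,0,0,0,0,-1],[0,0.01,0,0,0,0,-1],[0,0.02,0.08,0,0,0,-1],[0,0.02,0.192,0,0,0,-1],[0.003,0.15,0.192,0,0,0,-1],[0.006,0.28,0.192,0,0,0,-1],[0.009,0.41,0.192,0,0,0,-1],[0.012,0.536,0.192,0,0,0,-1]]]'
python3 -m jog '[[[0,0,0,0,0,0,-1],[0,0,0,0,0,0,-1],[0,0,0,0,0,0,-1],[0,0,0,0,0,0,-1],[0,0,0,0,0,0,-1],[0,0,0,0,0,0,-1],[0,0,0,0,0,0,-1],[0,0,0,0,0,0,-1]]]'
python3 - <<'E'
from cell import r
import cv2,numpy as np
c=r.capture("top")["img"];s=r.capture("scene")["img"]
a=cv2.resize(c[215:300,330:415],None,fx=4.7,fy=4.7,interpolation=cv2.INTER_CUBIC)
b=cv2.resize(s[150:235,300:400],None,fx=4,fy=4.7,interpolation=cv2.INTER_CUBIC)
cv2.imwrite("pics/t5.png",np.hstack([a,b]))
E
```

```text
time: 10.65
tcp_pos: [533.3, -206.5, 56.9]
orientation: [-3.139, -0.001, 1.547]
force: [-0.4, -0.2, -0.9]
width: 15.2
finger_force: 59.0
time: 11.32
tcp_pos: [533.0, -252.3, 58.3]
orientation: [3.141, 0.0, 1.548]
force: [-0.1, -0.5, -1.5]
width: 15.0
finger_force: 58.9
time: 11.98
tcp_pos: [532.0, -298.2, 58.3]
orientation: [-3.142, 0.0, 1.548]
force: [0.1, 0.4, -1.2]
width: 15.5
finger_force: 58.9
time: 12.65
tcp_pos: [534.7, -161.7, 106.5]
orientation: [3.142, -0.0, 1.548]
force: [1.2, 0.2, -1.5]
width: 14.8
finger_force: 59.0
time: 13.32
tcp_pos: [534.9, -163.9, 106.2]
orientation: [-3.141, -0.0, 1.547]
force: [-0.3, -0.6, -1.7]
width: 14.8
finger_force: 59.0
```

View pics/t5.png

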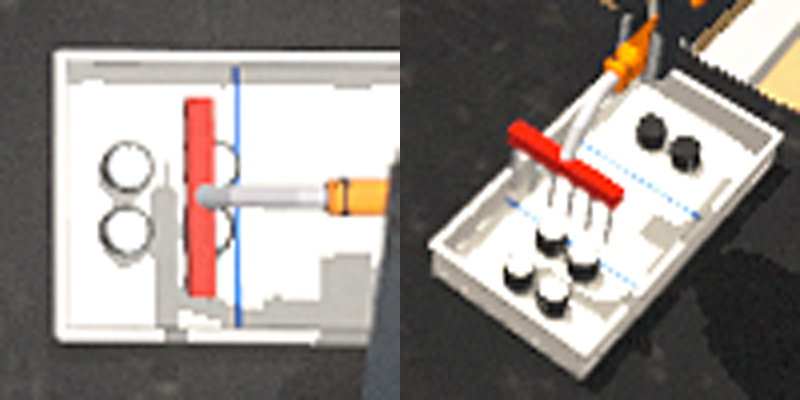

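Two knobs lie flat in the -y third, and the tines hang in the gap again. Now I draw the lower row to the middle.

```bash
python3 -m jog '[[[0,0,-0.05,0,0,0,-1],[0,0,-0.1,0,0,0,-1],[0,0,-0.15,0,0,0,-1],[0,0,-0.192,0,0,0,-1],[0,0,-0.192,0,0,0,-1],[0,0,-0.192,0,0,0,-1],[0,-0.01,-0.192,0,0,0,-1],[0,-0.02,-0.192,0,0,0,-1]]]'
python3 -m jog '[[[0,-0.025,0,0,0,0,-1],[-0.001,-0.05,0,0,0,0,-1],[-0.001,-0.075,0,0,0,0,-1],[-0.002,-0.1,0,0,0,0,-1],[-0.003,-0.13,0,0,0,0,-1],[-0.004,-0.16,0,0,0,0,-1],[-0.004,-0.19,0,0,0,0,-1],[-0.005,-0.216,0,0,0,0,-1]]]'
python3 -m jog '[[[0,0.01,0,0,0,0,-1],[0,0.02,0,0,0,0,-1],[0,0.02,0.1,0,0,0,-1],[0,0.02,0.2,0,0,0,-1],[0,0.02,0.3,0,0,0,-1],[0,0.02,0.392,0,0,0,-1],[0,0.02,0.392,0,0,0,-1],[0,0.02,0.392,0,0,0,-1]]]'
python3 -m jog '[[[-0.018,0.08,0,0,0,-0.115,-1],[-0.036,0.16,0,0,0,-0.23,-1],[-0.055,0.24,0,0,0,-0.345,-1],[-0.075,0.32,0,0,0,-0.46,-1],[-0.095,0.4,0,0,0,-0.575,-1],[-0.115,0.48,0,0,0,-0.69,-1],[-0.135,0.56,0,0,0,-0.8,-1],[-0.153,0.654,0,0,0,-0.924,-1]]]'
python3 -m jog '[[[-0.018,0.08,0,0,0,-0.115,-1],[-0.036,0.16,0,0,0,-0.23,-1],[-0.055,0.24,0,0,0,-0.345,-1],[-0.075,0.32,0,0,0,-0.46,-1],[-0.095,0.4,0,0,0,-0.575,-1],[-0.115,0.48,0,0,0,-0.69,-1],[-0.135,0.56,0,0,0,-0.8,-1],[-0.154,0.655,0,0,0,-0.924,-1]]]'
python3 -m jog '[[[0,0,0,0,0,0,-1],[0,0,0,0,0,0,-1],[0,0,0,0,0,0,-1],[0,0,0,0,0,0,-1],[0,0,-0.05,0,0,0,-1],[0,0,-0.1,0,0,0,-1],[0,0,-0.1,0,0,0,-1],[0,0,-0.1,0,0,0,-1]]]'
python3 - <<'E'
from cell import r
from h import *
np.set_printoptions(precision=3,suppress=True)
c=r.capture("top");s=r.sense();print(s["tcp_pos"],s["orientation"])
im=c["img"].astype(int);a=im[235:290,240:320]
m=((a[:,:,2]>150)&(a[:,:,1]<90)&(a[:,:,0]<90)).astype(np.uint8)
(x,y),wh,an=cv2.minAreaRect(cv2.findNonZero(m));print(m.sum(),x,y,wh,an)
box=cv2.boxPoints(((x,y),wh,an))+[240,235]
w=pix2w(c,box,131.3-52.3+42)[:,:2];print(w,w.mean(0))
yaw=.0967;print("expected",np.array([457,109.7])+85*np.array([np.cos(yaw),np.sin(yaw)]))
# knob check
t=c["img"][215:300,330:470]
a=cv2.resize(t,None,fx=5,fy=5,interpolation=cv2.INTER_CUBIC);cv2.imwrite("pics/t6.png",a)
s=r.capture("scene");cv2.imwrite("pics/s6.png",s["img"])
E
```

```text
time: 14.08
tcp_pos: [535.4, -168.9, 58.9]
orientation: [3.141, 0.0, 1.548]
force: [-1.3, 0.1, -0.6]
width: 15.1
finger_force: 58.9
time: 14.75
tcp_pos: [533.7, -223.6, 58.3]
orientation: [3.142, 0.0, 1.548]
force: [0.4, 0.2, -1.4]
width: 14.8
finger_force: 58.9
time: 15.42
tcp_pos: [534.2, -217.2, 157.2]
orientation: [3.14, 0.001, 1.548]
force: [0.2, -0.3, -2.1]
width: 15.0
finger_force: 59.1
time: 16.08
tcp_pos: [494.3, -53.0, 154.9]
orientation: [-3.14, 0.001, 0.818]
force: [0.8, 0.1, -1.3]
width: 15.0
finger_force: 59.0
time: 16.75
tcp_pos: [455.7, 110.5, 155.0]
orientation: [3.141, 0.003, 0.092]
force: [0.7, 0.3, -1.2]
width: 14.7
finger_force: 59.0
time: 17.42
tcp_pos: [456.8, 109.1, 131.0]
orientation: [3.142, 0.001, 0.096]
force: [0.7, -0.8, -0.7]
width: 14.8
finger_force: 59.0
[457.207 109.253 131.53 ] [3.142 0.    0.096]
209 33.543792724609375 20.879562377929688 (5.234501361846924, 43.51895523071289) 83.41805267333984
[[542.343 160.014]
 [550.522  75.393]
 [540.392  74.437]
 [532.219 158.976]] [541.369 117.205]
expected [541.603 117.907]
```

The rake hasn't slipped: the bar is within 1 mm of where it should be. I'll check the tray before putting the rake down.

View pics/t6.png

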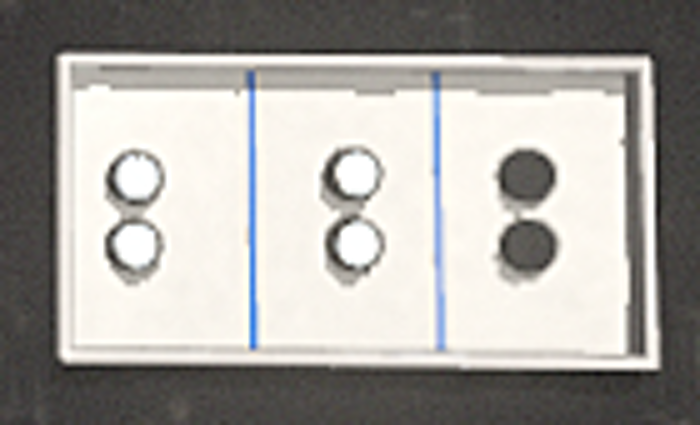

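The tray now holds two knobs in each third, all flat in a single layer. Next I lay the rake down.

```bash
python3 -m jog '[[[0,0,-0.06,0,0,0,-1],[0,0,-0.12,0,0,0,-1],[0,0,-0.18,0,0,0,-1],[0,0,-0.22,0,0,0,-1],[0,0,-0.26,0,0,0,-1],[0,0,-0.28,0,0,0,-1],[0,0,-0.29,0,0,0,-1],[0,0,-0.298,0,0,0,-1]]]'
python3 -m jog '[[[0,0,-0.002,0,0,0,-1],[0,0,-0.002,0,0,0,-1],[0,0,-0.002,0,0,0,-1],[0,0,-0.002,0,0,0,-0.2],[0,0,-0.002,0,0,0,0.2],[0,0,-0.002,0,0,0,0.6],[0,0,-0.002,0,0,0,1],[0,0,-0.002,0,0,0,1]]]'
python3 -m jog '[[[0,0,0,0,0,0,1],[0,0,0,0,0,0,1],[0,0,0,0,0,0,1],[0,0,0,0,0,0,1],[0,0,0.05,0,0,0,1],[0,0,0.15,0,0,0,1],[0,0,0.3,0,0,0,1],[0,0,0.4,0,0,0,1]]]'
python3 -m jog '[[[0,-0.1,0.1,0,0,0,1],[0,-0.3,0.3,0,0,0,1],[0,-0.5,0.4,0,0,0,1],[0,-0.7,0.4,0,0,0,1],[0,-0.8,0.4,0,0,0,1],[0,-0.8,0.4,0,0,0,1],[0,-0.8,0.4,0,0,0,1],[0,-0.8,0.4,0,0,0,1]]]'
python3 - <<'E'
from cell import r
from h import *
np.set_printoptions(precision=2,suppress=True)
c=r.capture("top");im=c["img"];o=cv2.imread("pics/top0.png")
def red(im):
    a=im[235:290,240:320].astype(int);m=((a[:,:,2]>150)&(a[:,:,1]<90)&(a[:,:,0]<90)).astype(np.uint8)
    return cv2.minAreaRect(cv2.findNonZero(m))
def org(im):
    a=im[260:345,255:310].astype(int);m=((a[:,:,2]>180)&(a[:,:,1]>90)&(a[:,:,1]<180)&(a[:,:,0]<80)).astype(np.uint8)
    return cv2.minAreaRect(cv2.findNonZero(m))
print(red(o),red(im));print(org(o),org(im))
d=cv2.absdiff(o,im).max(2)
print("bystander diff",(d[80:240,140:350]>60).sum())
E
```

```text
time: 18.18
tcp_pos: [457.3, 109.7, 56.9]
orientation: [-3.142, -0.0, 0.096]
force: [-0.1, 0.4, -1.6]
width: 15.2
finger_force: 59.0
time: 18.85
tcp_pos: [457.1, 109.7, 56.4]
orientation: [-3.142, -0.0, 0.096]
force: [0.7, -0.6, -0.4]
width: 74.6
finger_force: 0.0
time: 19.52
tcp_pos: [457.3, 109.7, 158.6]
orientation: [-3.142, -0.001, 0.096]
force: [0.6, -0.1, 1.1]
width: 85.6
finger_force: 0.0
time: 20.18
tcp_pos: [456.9, -91.4, 256.4]
orientation: [3.142, -0.0, 0.094]
force: [0.8, 0.1, -0.5]
width: 85.2
finger_force: 0.0
((34.36585235595703, 20.79268455505371), (5.190281867980957, 39.42405700683594), 83.6598129272461) ((36.19139862060547, 22.92206573486328), (31.285743713378906, 34.21657180786133), 47.862403869628906)
((24.553850173950195, 46.93076705932617), (56.80790710449219, 7.318049430847168), 82.87498474121094) ((24.892311096191406, 46.63846206665039), (57.05597686767578, 7.566118240356445), 82.87498474121094)
bystander diff 0
```

The handle is back within 0.4 px. The bar's rectangle looks wrong, probably because of a stray pixel, so I'll check that before handing in.

Run:
```python
from cell import r
from h import *
im=r.capture("top")["img"];o=cv2.imread("pics/top0.png")
for i in(o,im):
    a=i[235:290,240:320].astype(int);m=((a[:,:,2]>150)&(a[:,:,1]<90)&(a[:,:,0]<90)).astype(np.uint8)
    n,l,s,c=cv2.connectedComponentsWithStats(m);print(s[1:].tolist(),c[1:].tolist())
d=cv2.absdiff(o,im).max(2)[235:345,245:312];ys,xs=np.nonzero(d>60);print(len(xs),list(zip(xs+245,ys+235))[:20])
```

```text
[[36, 17, 19, 7, 90], [15, 19, 19, 7, 85]] [[44.82222222222222, 19.511111111111113], [23.141176470588235, 21.88235294117647]]
[[35, 16, 20, 7, 89], [15, 19, 19, 7, 88], [34, 46, 1, 1, 1]] [[45.29213483146067, 19.269662921348313], [23.21590909090909, 21.806818181818183], [34.0, 46.0]]
16 [(np.int64(263), np.int64(260)), (np.int64(273), np.int64(282)), (np.int64(274), np.int64(286)), (np.int64(274), np.int64(302)), (np.int64(275), np.int64(311)), (np.int64(275), np.int64(312)), (np.int64(285), np.int64(316)), (np.int64(285), np.int64(317)), (np.int64(285), np.int64(318)), (np.int64(285), np.int64(319)), (np.int64(277), np.int64(321)), (np.int64(277), np.int64(322)), (np.int64(286), np.int64(326)), (np.int64(278), np.int64(328)), (np.int64(278), np.int64(330)), (np.int64(285), np.int64(332))]
```

It was a single stray pixel. The rake is home to within a fraction of a pixel.

```bash
python3 -c "
from cell import r
print(r.finish_job())"
```

```text
the job is handed in; nothing more can be done
None
```

The job is handed in at about 20 s of the 51 s: the knobs lie in a single layer, two in each third (the two in the -y third are cap-down), the rake is back on its rest, and the top view showed no change around the other bench items.

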